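# Open the glue-stick chest and hold its lid up

### The arm

A 6-joint arm with a two-finger parallel gripper is mounted at the origin on the work surface. World frame = base frame: x ahead of the robot, y to its left, z up, the work surface at z = 0. Lengths are in mm, angles in rad, forces in N, time in s.
With the tool pointing down it reaches from about 400 to 925 mm from the base axis. Payload 12.5 kg.
Tool frame: the origin (TCP) lies midway between the tips of the shut fingers; the grasp point (between the pads) lies 19 mm behind it (env.pinch_z is the z of the grasp point in the tool frame, in mm); z points along the fingers, y is the line along which they close (so a half turn about z gives the same grasp; the last joint's range is limited). The gripper opens to 95 mm and grips with 3 to 60 N. Pads are 20 mm wide; open, the fingers measure 119 mm over their backs; the gripper's body (75 mm by 180 mm) begins 59 mm behind the grasp point.
Start: joints at [-1.338, 0.491, 1.559, -0, 1.092, -0.106], TCP at [207.746, -589.482, 214.661] pointing down, gripper open.
Joint ranges: [-3.1, 3.1], [-0.84, 2.19], [0.05, 2.79], [-1.13, 4.28], [0.06, 2.93], [-2.69, 2.69]. Speed limits (rad/s): [2.22, 2.22, 2.79, 3.14, 3.14, 3.14].

### API

Orientations are given as [roll, pitch, yaw] about the fixed x, y, z axes, in that order (R = Rz(yaw) Ry(pitch) Rx(roll)).
In Python, from cell import env, eyes gives the robot as it stands.
- The arm moves only by the shell command python3 -m inch 'ROWS'. ROWS is JSON, a list of rows, each a list of 3 entries, a list of its own where there are three numbers: the shift along the tool's x, y, z in units of 60 mm (1.0 is 60 mm), then the turn about the tool's z in units of 5 degrees (1.0 is 5 degrees), then the closure, from -1 (fully open) to 1 (shut). In form: [[[tx, ty, tz], turn, claw], ...]. A call has exactly 10 rows; each row shifts and turns the commanded pose from where the row before left it, along the tool's axes as they then stand; what a row does not reach is not made up. A row lasts 1/8 s, in which the tool goes at most 62.5 mm and 10.7 degrees, less where a joint would pass 70% of its speed; a pose out of reach is approached as far as the arm can. A call is refused whole if a number of a shift passes 1 or a number of a turn 1, either way. A call with a gripper value outside its range is refused whole. The fingers move at their own pace and stop on an object; the grip force is fixed at half the most. Time passes only in rows, so rows that do not move let the fingers close, or fill a call up. It gives the time, the measured TCP pose, the force, the opening and the grip force at its end, in the units of the state.
- env.state(): the state, without advancing time (a new reading comes with each control period).
- eyes.read_camera(name): name is "scene" or "top" or "wrist"; returns a dict with "pixels" (420x560x3 uint8, red, green, blue), "fx", "fy", "cx", "cy" (pixels), "extrinsics" (4x4, takes a point from world to camera coordinates). Camera axes: x right, y down, z forward; pixel columns grow to the right and rows downward; lengths in mm; the calibration is good to about 2 mm. A picture is of the moment at which its call begins. There is no depth.
- env.job_done(): hands the job in; it is judged then, once.
Trained networks look in a picture, given as the dict that the camera call returned (one of the last four; its "shot" number tells which), for a name from the list of things; names that differ only in an ending like _2 or _b are one class to them, and where a whole thing is asked for, a point or a joint stands for the part that bears it (a point fixed in the world has none). Each returns a list of dicts, best first, with "score" (0 to 1); they miss things now and then, are a little off and sometimes report something else, mostly with a low value. They report only what shows in the picture. A call takes as long as a camera call.
- eyes.boxes_of(name, picture): "centre" ([row, column] in pixels, amid what is visible of it).
- eyes.cut_out(name, picture): "mask" (420x560 bool, what is visible of it) and "centre" ([row, column] in pixels, amid what is visible of it).
- eyes.spot_point(name, picture): "centre" ([row, column] in pixels: a listed point, or the origin of a listed thing).
The state is a dict: "t": time; "joints": joint angles; "qvel": joint speeds; "tau": joint torques, N m; "eef_pos": TCP position; "tcp_rot": TCP orientation; "ft_force": force on the tool from outside, world axes, zero at the start; "moment": the same for the moment, N m; "opening": opening from 0.0 (shut) to 1.0 (fully open); "grip_force": force on a finger pad.
Only numpy, scipy, OpenCV 4.12 (cv2) and the standard library are available. Lean on these libraries where they do the work, as an engineer would, in place of code of your own. Each camera call takes 0.05 s, during which the arm holds its last target. There are 200 camera calls.

### The job

My colleague across the table wants to restock the glue-stick chest: open its lid and hold it up for her at about 60 degrees. The knob has been left part-way round, so nobody can see whether the lid is still caught: leave the knob as it is at first and give the bow handle a gentle upward tug, without forcing it; if the lid is caught, let it back down and turn the knob clockwise as far as it goes, then raise the lid by the handle. There is no stay, so finish with the handle still held in the gripper and the lid at rest, and leave the other things on the table where they are.

Things in the scene. Friction and masses are not known exactly. Their poses are not given: they have to be found in the camera images.
- chest: Aluminium bench chest with black corners, fixed to the table: 240 deep (its x) x 340 wide (its y) x 100 high without its lid. Origin: centre of its underside. Its x axis points to its front, away from the robot (its yaw is up to 0.35 rad either way); z up. A narrow inward lip runs along the top of the front wall.
- lid_hinge (a point): Middle of the lid's hinge line: along the chest's back top edge (the side near the robot), 120 behind the chest's centre and 100 up; axes as the chest's.
- lid (a joint): Lid angle in rad about the hinge line: 0 shut, grows as the front edge rises and swings back towards the robot, stop at 1.45. Flat plate 245 x 350, its top face 104 above the table when shut. About 0.8 kg with its fittings (varies 15 %); falls shut when let go; 3 to 10 N at the handle lift it. While caught it rises only 0.02 to 0.03 rad (5 to 7 mm at the front), then stops dead.
- handle: Dark steel bow handle on the lid near its front edge, left of the middle as seen from the robot. Origin: centre of its round grip bar, 10 thick, 110 long. x to the lid's front, y along the bar, z away from the lid's top face, which lies 40 below the bar centre. With the lid shut the bar centre is 205 in front of the hinge middle, 65 left (+y), 44 up. It turns with the lid.
- knob (a joint): Angle of the wing knob in rad: 0 fully closed (wing pointing to the front edge), 1.57 fully open (wing parallel to the front edge; a hard stop). It grows clockwise seen from above, starts between 0.5 and 1.2 and stays where it is left; turning takes about 0.15 N m. It carries the hidden cam.
- knob_grip (a point): Point on the axis of the black wing knob, 10 below its top; this is 30.5 above the lid's top face. The knob is a disc 38 across and 8 high with an upright wing on it, 42 long, 12 thick and 24 high. Its axis stands about 50 behind the front edge and 85 right of the middle (-y). x of this point points along the wing, z up the axis.
- cam: Steel cam arm fixed to the knob below the lid, pointing the way the wing points; hidden while the lid is shut, so its reach cannot be seen. While it reaches under the chest's front lip it keeps the lid caught; turned fully open it is clear. Origin as the knob's, on its axis.
- stick_cup: Bystander, loose: cardboard cup 68 across and 85 high holding white glue sticks that reach 136 high. Origin: centre of its underside.
- glue_gun: Bystander, loose: black and blue cordless glue gun lying on its side, about 240 long, 160 wide and 46 high. Origin: under its barrel.
- blanks: Bystander, loose: stack of cardboard carton blanks, 210 x 210 x 45. Origin: centre of its underside.

How it is judged:
By the outcome, as a careful person would: the job done as asked, in the order asked, and still so for the second after the job is handed in, while the arm keeps its last pose, push and grip.
It also fails if it takes over 61 s, if anything falls off the work surface, if the arm or the gripper's body presses on something with over 40 N, if the wrist force passes 120 N, or if a joint passes its speed limit or range.

## Working session

There is one attempt and no reset: what is moved stays moved. The work goes in short steps, Python scripts to look and compute and a shell command to move; the robot and the scene stay as the last step left them, time stands still between calls to the robot, and variables do not carry over. Pictures are saved under pics/ and viewed, at most 10 in all, crops included, and the job is handed in when it is done.

```bash
ls; mkdir -p pics; python3 - <<'E'
from cell import env, eyes
import cv2, numpy as np
print(env.state(), env.pinch_z)
ims=[]
for c in ["scene","top"]:
    p=eyes.read_camera(c); ims.append(p["pixels"])
    print(c,p["fx"],p["cx"],p["cy"],np.round(p["extrinsics"],3).tolist())
    for n in ["chest","lid_hinge","handle","knob_grip","stick_cup","glue_gun","blanks"]:
        print(n,[(np.round(d["centre"],1).tolist(),round(d["score"],2)) for d in eyes.spot_point(n,p)[:2]])
    cv2.imwrite(f"pics/{c}0.png",p["pixels"][:,:,::-1])
E
```

```text
pics
{'t': 0.0, 'joints': array([-1.33760419e+00,  4.91548952e-01,  1.55945889e+00, -2.19107878e-05,
        1.09169773e+00, -1.05593953e-01]), 'qvel': array([-5.09550508e-04,  2.96417179e-04,  8.67655394e-05, -1.85541941e-04,
       -2.78149383e-04, -8.11726067e-04]), 'tau': array([-5.80892847e-04, -6.12641287e+01, -2.58176762e+01,  6.91941823e-02,
        4.82332322e-02, -1.70655358e-04]), 'eef_pos': array([ 207.67616982, -589.22372053,  214.06509012]), 'tcp_rot': array([-3.14048389e+00, -9.79742057e-05,  3.38796148e-01]), 'ft_force': array([ 0.6746963 ,  0.70196845, -0.52346662]), 'moment': array([ 0.00981227, -0.00385352, -0.03068177]), 'grip_force': 0.0, 'opening': 0.9978668823685531} -18.8
scene 424.6244743599479 283.5579448768171 202.1815098038923 [[-0.546, 0.838, -0.014, 184.161], [0.467, 0.291, -0.835, -207.475], [-0.695, -0.463, -0.55, 1522.589], [0.0, 0.0, 0.0, 1.0]]
chest [([202.4, 226.9], 0.77)]
lid_hinge [([153.0, 245.3], 0.91)]
handle [([178.1, 233.7], 0.58), ([219.0, 322.3], 0.47)]
knob_grip [([169.3, 186.3], 0.51)]
stick_cup [([218.9, 321.9], 0.82)]
glue_gun [([195.5, 143.8], 0.85)]
blanks [([233.6, 388.1], 0.66)]
top 536.6127782909934 280.3310851151256 216.404457142327 [[-0.01, -1.0, -0.01, 170.795], [-0.99, 0.012, -0.141, 578.086], [0.141, 0.008, -0.99, 1683.523], [0.0, 0.0, 0.0, 1.0]]
chest [([241.6, 357.6], 0.92)]
lid_hinge [([278.0, 371.1], 0.59)]
handle [([216.6, 331.5], 0.61)]
knob_grip [([209.3, 382.8], 0.59)]
stick_cup [([266.5, 277.2], 0.79)]
glue_gun [([219.5, 331.9], 0.71), ([211.1, 431.3], 0.61)]
blanks [([275.4, 219.4], 0.56), ([219.7, 330.9], 0.31)]
```

View pics/scene0.png

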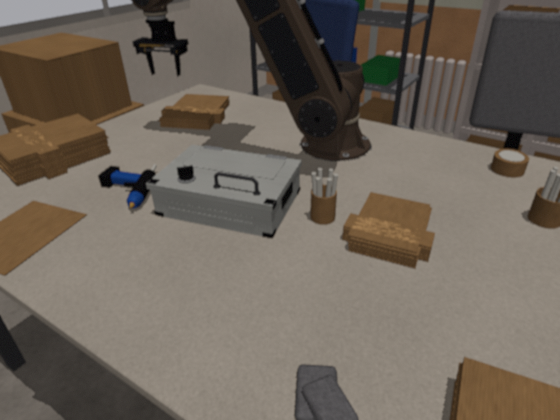

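View pics/top0.png

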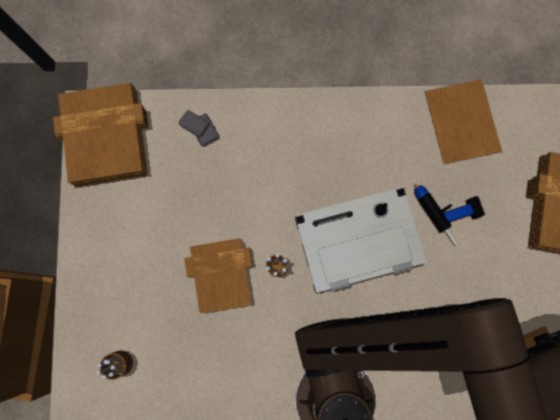

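Both views show the closed chest (top view centre about (360,240)), the bow handle at about (332,217) and the knob at about (382,209). The cup and blanks are to its left and the glue gun to its right. Next I'll fit the chest pose.

```bash
cat > h.py <<'E'
import numpy as np
from cell import env, eyes
def ray(p,rc,z):
    E=np.array(p["extrinsics"]);R=E[:3,:3];t=E[:3,3]
    d=R.T@np.array([(rc[1]-p["cx"])/p["fx"],(rc[0]-p["cy"])/p["fy"],1]);o=-R.T@t
    return (o+d*(z-o[2])/d[2])[:2]
def obs(cams,names=("handle","knob_grip","lid_hinge","chest")):
    Z=dict(handle=144,knob_grip=134.5,lid_hinge=100,chest=0)
    for c in cams:
        p=eyes.read_camera(c)
        for n in names:
            for d in eyes.spot_point(n,p)[:2]:
                print(c,n,round(d["score"],2),np.round(d["centre"],1),np.round(ray(p,d["centre"],Z[n]),1))
        yield p
def corners(p,z=104):
    import cv2
    m=max(eyes.cut_out("chest",p),key=lambda d:d["score"])["mask"]
    return m
def bar(p,name="handle",z=144):
    import cv2
    m=max(eyes.cut_out(name,p),key=lambda d:d["score"])["mask"]
    r,c=np.nonzero(m); 
    w=np.array([ray(p,(a,b),z) for a,b in zip(r,c)])
    (cx,cy),(a,b),_=rect=cv2.minAreaRect(w.astype(np.float32))
    box=cv2.boxPoints(rect); e=max([box[1]-box[0],box[2]-box[1]],key=np.linalg.norm)
    return len(r),np.round((cx,cy),1),np.round((a,b),1),np.arctan2(e[1],e[0])
E
python3 - <<'E'
from h import *
for p in obs(["top","scene"]):
    for n,z in (("handle",144),("lid",104),("chest",104),("knob",140)):
        try: print(n,bar(p,n,z))
        except Exception as e: print(n,e)
E
```

```text
top handle 0.72 [219.4 331. ] [554.4  10.7]
top knob_grip 0.57 [209.5 381. ] [ 584.3 -142.7]
top lid_hinge 0.84 [279.7 368.6] [ 373.5 -103.3]
top lid_hinge 0.18 [210.3 383.4] [ 587.  -156.3]
top chest 0.7 [241.4 357. ] [500.5 -85. ]
handle (137, array([560.5,   6.5]), array([ 16.3, 117.8]), np.float32(-1.3099363))
lid (9203, array([499.5, -79.6]), array([249.3, 357.5]), np.float32(-1.3202586))
chest (9377, array([495.2, -80.6]), array([258.8, 358.4]), np.float32(-1.3179175))
knob (130, array([ 585. , -141.9]), array([36.8, 36.8]), np.float32(1.558708))
scene handle 0.55 [174.7 237.6] [551.3   5.4]
scene knob_grip 0.75 [170.2 188.1] [ 587.6 -129.7]
scene lid_hinge 0.6 [150.4 245.9] [ 363.5 -115.5]
scene chest 0.58 [202.  229.1] [494.8 -83.6]
handle (243, array([584.3,  28.5]), array([ 74.6, 139.3]), np.float32(-1.3153744))
lid (6527, array([505.9, -73. ]), array([269.6, 361.5]), np.float32(-1.3153263))
chest (10512, array([545.8, -42.9]), array([376.1, 396.4]), np.float32(-1.319264))
knob (206, array([ 608.7, -117. ]), array([74.7, 40.1]), np.float32(0.90534294))
```

```bash
python3 -m inch '[[[0.74,-0.61,-0.1],0,-1],[[0.74,-0.61,-0.1],0,-1],[[0.74,-0.61,-0.1],0,-1],[[0.74,-0.61,-0.1],0,-1],[[0.74,-0.61,-0.1],0,-1],[[0.74,-0.61,-0.1],0,-1],[[0.74,-0.61,-0.1],0,-1],[[0.74,-0.61,-0.1],0,-1],[[0.74,-0.61,-0.1],0,-1],[[0.74,-0.61,-0.1],0,-1]]'
python3 -m inch '[[[0.74,-0.61,0],0,-1],[[0.74,-0.61,0],0,-1],[[0,0,0],-1,-1],[[0,0,0],-1,-1],[[0,0,0],-1,-1],[[0,0,0],-1,-1],[[0,0,0],-1,-1],[[0,0,0],-1,-1],[[0,0,0],-1,-1],[[0,0,0],-1,-1]]'
python3 -m inch '[[[0,0,0],-1,-1],[[0,0,0],-1,-1],[[0,0,0],-1,-1],[[0,0,0],-1,-1],[[0,0,0],-1,-1],[[0,0,0],-1,-1],[[0,0,0],-1,-1],[[0,0,0],-1,-1],[[0,0,0],-1,-1],[[0,0,0],0,-1]]'
python3 - <<'E'
from h import *
import cv2
for p in obs(["wrist"]):
    for n,z in (("handle",144),("knob",140)):
        try: print(n,bar(p,n,z))
        except Exception as e: print(n,e)
    cv2.imwrite("pics/w1.png",p["pixels"][:,:,::-1])
s=env.state();print(s["t"],s["eef_pos"],s["tcp_rot"],s["joints"])
E
```

```text
t: 2.95
eef_pos: [505.6, -94.9, 275.1]
tcp_rot: [3.141, -0.0, 0.339]
ft_force: [0.8, -0.9, -0.3]
opening: 0.999
grip_force: 0.0
t: 4.2
eef_pos: [564.3, 1.8, 274.6]
tcp_rot: [3.142, 0.0, 1.04]
ft_force: [0.8, -0.3, -0.0]
opening: 1.003
grip_force: 0.0
t: 5.45
eef_pos: [564.3, 1.8, 274.7]
tcp_rot: [3.142, 0.0, 1.822]
ft_force: [-0.4, -0.2, -0.3]
opening: 1.001
grip_force: 0.0
wrist handle 0.84 [196.4 278.3] [562.4   2.8]
wrist knob_grip 0.93 [334.1 265.7] [ 585.9 -141.1]
wrist lid_hinge 0.84 [249.7  80.7] [ 377.9 -114.5]
wrist chest 0.86 [218.2 213.4] [494.2 -79.9]
handle (1675, array([559.4,   8. ]), array([ 16.7, 120.3]), np.float32(-1.3149487))
knob (776, array([ 585.8, -142. ]), array([33.6, 36.7]), np.float32(-1.319416))
5.8 [564.28458329   1.84531706 274.61469131] [3.14158412e+00 9.41564471e-05 1.82174830e+00] [-1.13740153e-01  3.47549756e-01  1.62929896e+00 -9.24383462e-05
  1.16470238e+00 -3.64655617e-01]
```

View pics/w1.png

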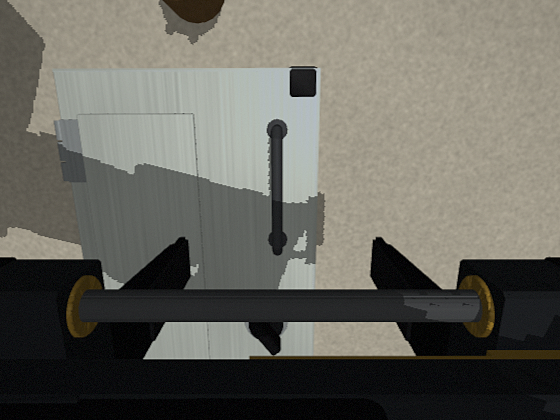

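The wrist view shows the bar vertical at column 278, rows 125–245, centred between the fingers, with the knob at about (264,335). I'll descend and grip.

```bash
python3 -m inch '[[[0,-0.02,0.5],0,-1],[[0,0,0.5],0,-1],[[0,0,0.5],0,-1],[[0,0,0.5],0,-1],[[0,0,0.48],0,-1],[[0,0,0],0,-1],[[0,0,0],0,1],[[0,0,0],0,1],[[0,0,0],0,1],[[0,0,0],0,1]]'
python3 -m inch '[[[0,0,0],0,1],[[0,0,0],0,1],[[0,0,0],0,1],[[0,0,0],0,1],[[0,0,0],0,1],[[0,0,0],0,1],[[0,0,0],0,1],[[0,0,0],0,1],[[0,0,0],0,1],[[0,0,0],0,1]]'
```

```text
t: 7.05
eef_pos: [563.3, 1.5, 126.3]
tcp_rot: [3.141, 0.0, 1.822]
ft_force: [-0.5, 1.2, -0.6]
opening: 0.637
grip_force: 0.0
t: 8.3
eef_pos: [561.4, 1.1, 125.7]
tcp_rot: [-3.138, -0.0, 1.823]
ft_force: [-8.5, -5.3, 4.9]
opening: 0.095
grip_force: 30.0
```

```bash
python3 -m inch '[[[0,-0.04,0],0,1],[[0,0,0],0,1],[[0,0,0],0,1],[[0,0,-0.02],0,1],[[0,0,-0.02],0,1],[[0,0,-0.02],0,1],[[0,0,-0.02],0,1],[[0,0,0],0,1],[[0,0,0],0,1],[[0,0,0],0,1]]'
```

```text
t: 9.55
eef_pos: [560.3, 0.9, 130.4]
tcp_rot: [-3.14, -0.0, 1.822]
ft_force: [-2.3, 0.7, -6.1]
opening: 0.098
grip_force: 30.0
```

```bash
python3 -m inch '[[[0,0,-0.02],0,1],[[0,0,-0.02],0,1],[[0,0,-0.02],0,1],[[0,0,0],0,1],[[0,0,0],0,1],[[0,0,0],0,1],[[0,0,0],0,1],[[0,0,0],0,1],[[0,0,0],0,1],[[0,0,0],0,1]]'
```

```text
t: 10.8
eef_pos: [559.6, 0.7, 133.7]
tcp_rot: [-3.139, -0.0, 1.822]
ft_force: [-5.9, -3.0, -7.1]
opening: 0.098
grip_force: 30.0
```

```bash
python3 -m inch '[[[0,-0.03,-0.02],0,1],[[0,-0.01,-0.02],0,1],[[0,0,-0.02],0,1],[[0,0,-0.02],0,1],[[0,0,0],0,1],[[0,0,0],0,1],[[0,0,0],0,1],[[0,0,0],0,1],[[0,0,0],0,1],[[0,0,0],0,1]]'
python3 - <<'E'
from h import *
import cv2
p=eyes.read_camera("scene")
cv2.imwrite("pics/s2.png",cv2.resize(p["pixels"][120:250,140:320,::-1],None,fx=4,fy=4,interpolation=2))
E
```

```text
t: 12.05
eef_pos: [558.3, 0.3, 138.9]
tcp_rot: [-3.141, -0.0, 1.822]
ft_force: [-5.3, -1.9, -8.4]
opening: 0.096
grip_force: 30.0
```

View pics/s2.png

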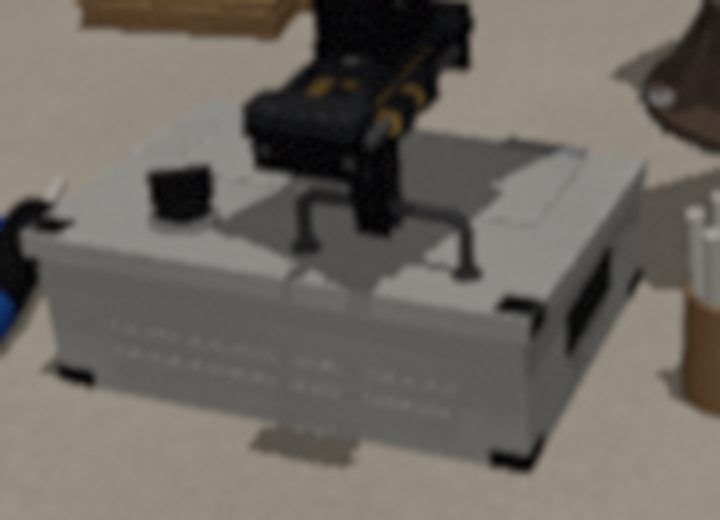

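```bash
python3 - <<'E'
from h import *
import cv2
a=cv2.imread("pics/scene0.png",0); p=eyes.read_camera("scene"); b=cv2.cvtColor(p["pixels"],cv2.COLOR_RGB2GRAY)
cv2.imwrite("pics/scene1.png",p["pixels"][:,:,::-1])
def tm(n,c,r,w,h):
    t=a[r:r+h,c:c+w]; m=5; R=cv2.matchTemplate(cv2.resize(b[r-m:r+h+m,c-m:c+w+m],None,fx=8,fy=8,interpolation=2),cv2.resize(t,None,fx=8,fy=8,interpolation=2),5)
    _,s,_,l=cv2.minMaxLoc(R); print(n,"dcol,drow",l[0]/8-m,l[1]/8-m,round(s,2))
tm("knob",175,160,20,18); tm("lid corner",260,188,18,14); tm("chest foot",255,215,22,20); tm("handle leg",250,176,12,16); tm("left corner",144,172,20,14); tm("hinge corner",290,150,16,16)
E
```

```text
knob dcol,drow -0.25 -4.5 1.0
lid corner dcol,drow -0.125 -5.0 1.0
chest foot dcol,drow 0.0 0.0 0.99
handle leg dcol,drow 0.25 -4.375 0.87
left corner dcol,drow -0.375 -3.625 0.78
hinge corner dcol,drow -0.5 -1.5 0.44
```

The bar has risen 13 mm and the lid edge about 16 mm at low force, well past the 7 mm catch limit. So the lid is free and the knob stays untouched. I'll continue raising along the arc.

```bash
python3 -m inch '[[[0,-0.04,-0.117],0,1],[[0,-0.04,-0.115],0,1],[[0,-0.044,-0.114],0,1],[[0,-0.048,-0.112],0,1],[[0,-0.052,-0.111],0,1],[[0,-0.055,-0.109],0,1],[[0,-0.059,-0.107],0,1],[[0,-0.063,-0.105],0,1],[[0,-0.066,-0.102],0,1],[[0,-0.07,-0.1],0,1]]'
```

```text
t: 13.4
eef_pos: [527.9, -7.6, 205.5]
tcp_rot: [3.139, 0.001, 1.822]
ft_force: [4.3, 4.0, -3.2]
opening: 0.091
grip_force: 30.0
```

```bash
python3 -m inch '[[[0,-0.074,-0.097],0,1],[[0,-0.077,-0.094],0,1],[[0,-0.081,-0.092],0,1],[[0,-0.084,-0.089],0,1],[[0,-0.087,-0.086],0,1],[[0,-0.09,-0.083],0,1],[[0,-0.093,-0.079],0,1],[[0,-0.095,-0.076],0,1],[[0,-0.098,-0.073],0,1],[[0,-0.1,-0.069],0,1]]'
```

```text
t: 14.65
eef_pos: [478.5, -20.5, 257.3]
tcp_rot: [3.133, 0.002, 1.822]
ft_force: [8.7, 9.2, 6.5]
opening: 0.093
grip_force: 30.0
```

```bash
python3 -m inch '[[[0.01,-0.093,-0.075],0,1],[[0.01,-0.096,-0.071],0,1],[[0,-0.108,-0.062],0,1],[[0,-0.11,-0.054],0,1],[[0,-0.111,-0.05],0,1],[[0,-0.113,-0.046],0,1],[[0,-0.1,-0.038],0,1],[[0,0,0],0,1],[[0,0,0],0,1],[[0,0,0],0,1]]'
python3 - <<'E'
from h import *
import cv2
p=eyes.read_camera("scene")
cv2.imwrite("pics/s3.png",p["pixels"][:,:,::-1])
s=env.state();print(s["joints"],abs(s["qvel"]).max(),s["moment"])
E
```

```text
t: 15.9
eef_pos: [435.7, -31.4, 281.1]
tcp_rot: [3.134, 0.004, 1.822]
ft_force: [6.7, -1.0, 9.6]
opening: 0.097
grip_force: 30.0
[-2.23071881e-01  1.41496180e-01  1.89975129e+00 -4.42245464e-04
  1.09189542e+00 -4.74210100e-01] 0.0016592184496187607 [-0.01541838 -1.55120633  0.06200889]
```

View pics/s3.png

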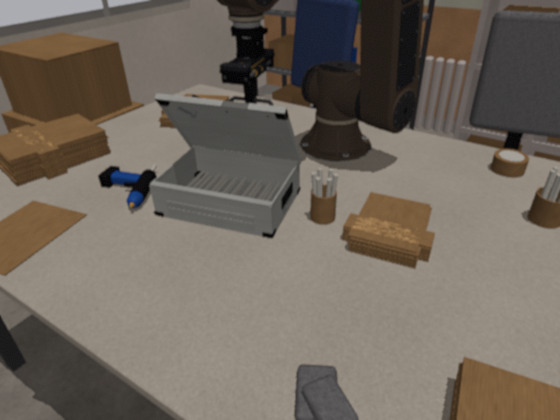

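The lid is open and the bar is still in the fingers; the bystanders haven't moved. I'll check the lid angle from its free corners.

```bash
python3 - <<'E'
from h import *
import cv2
p=eyes.read_camera("scene")
E=np.array(p["extrinsics"]);yaw=.2535
C=np.array([497,-80,0.]);ex=np.array([np.cos(yaw),np.sin(yaw),0]);ey=np.array([-ex[1],ex[0],0]);ez=np.array([0,0,1.])
def px(P):
    q=E[:3,:3]@P+E[:3,3]; return (p["fx"]*q[0]/q[2]+p["cx"],p["fy"]*q[1]/q[2]+p["cy"])
img=cv2.resize(p["pixels"][80:230,150:310,::-1].copy(),None,fx=4,fy=4,interpolation=2)
for th,col in ((54,(0,0,255)),(58,(0,255,0)),(62,(255,0,0))):
    t=np.radians(th);u=np.cos(t)*ex+np.sin(t)*ez;n=-np.sin(t)*ex+np.cos(t)*ez
    H=C-120*ex+100*ez
    for y in (-175,175):
        for zz in (0,4):
            c,r=px(H+245*u+y*ey+zz*n); print(th,y,zz,round(c,1),round(r,1))
            if zz==0: cv2.circle(img,(int((c-150+.5)*4),int((r-80+.5)*4)),3,col,-1)
for x,y in ((-120,-170),(-120,170),(120,-170),(120,170)):
    c,r=px(C+x*ex+y*ey+100*ez); cv2.circle(img,(int((c-150+.5)*4),int((r-80+.5)*4)),3,(255,0,255),-1)
cv2.imwrite("pics/s4.png",img)
p=eyes.read_camera("top")
E

```

```text
54 -175 0 152.9 98.4
54 -175 4 153.4 97.1
54 175 0 283.4 113.2
54 175 4 283.9 111.7
58 -175 0 155.3 93.0
58 -175 4 155.9 91.7
58 175 0 285.3 107.1
58 175 4 285.8 105.7
62 -175 0 157.9 87.9
62 -175 4 158.6 86.7
62 175 0 287.3 101.4
62 175 4 287.7 100.1
```

View pics/s4.png

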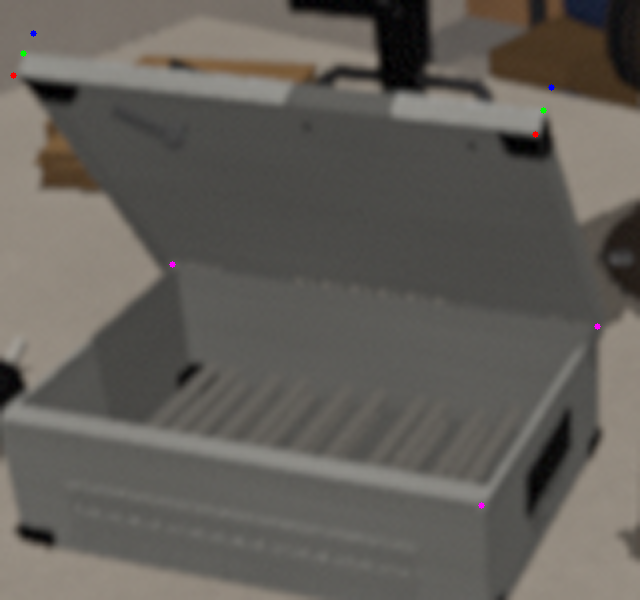

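The corners put the lid at about 57°, so I'll nudge it up the last 2–3° and relieve the residual push.

```bash
python3 -m inch '[[[0,-0.05,-0.03],0,1],[[0,-0.05,-0.025],0,1],[[0,-0.04,-0.02],0,1],[[0,0,0],0,1],[[0,0,0],0,1],[[0,0,0],0,1],[[0,0,0],0,1],[[0,0,0],0,1],[[0,0,0],0,1],[[0,0,0],0,1]]'
python3 - <<'E'
from h import *
import cv2
p=eyes.read_camera("scene")
cv2.imwrite("pics/s5.png",cv2.resize(p["pixels"][80:230,150:310,::-1],None,fx=4,fy=4,interpolation=2))
s=env.state();print(s["eef_pos"],s["ft_force"],s["grip_force"],abs(s["qvel"]).max())
E
```

```text
t: 17.3
eef_pos: [426.6, -33.6, 284.6]
tcp_rot: [3.137, 0.004, 1.822]
ft_force: [5.5, -2.6, 1.8]
opening: 0.098
grip_force: 30.0
[426.62079038 -33.57241668 284.62543223] [ 5.30118486 -2.1693375   2.63012993] 29.990146458148956 0.0026259787912789505
```

View pics/s5.png

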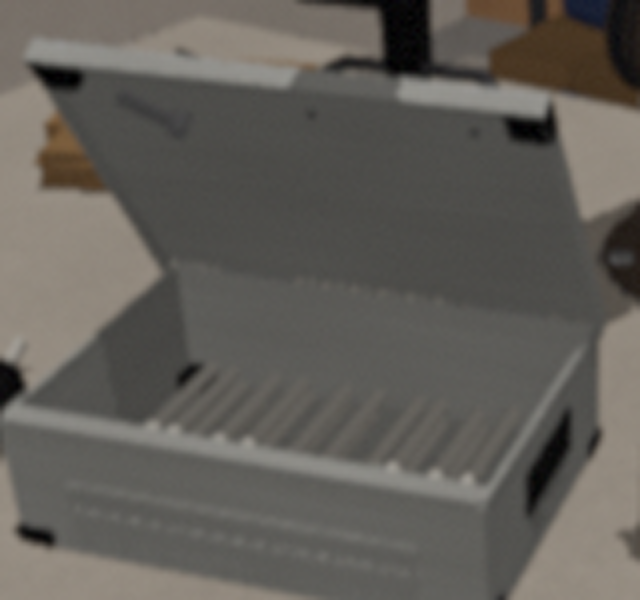

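The lid edge rose about 15 zoomed pixels, which puts it at about 60°. It is at rest, gripped at 30 N with little side load, so I'm handing in.

```bash
python3 -c "
from cell import env
print(env.job_done())"
```

```text
the job is handed in; nothing more can be done
None
```

The gentle tug showed the lid was not caught, so I left the knob as it was and raised the lid by the handle to about 60°; it is at rest with the handle still gripped, and I moved nothing else on the table.

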